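Load the nested calorimeter vessels and clamp them with the sprung plunger

ROBOT

A 6-joint arm with a two-finger parallel gripper is mounted at the origin on a cart in front of the work surface, level with it; the furniture and walls round the work are solid. World frame = base frame: x ahead of the robot, y to its left, z up, the work surface at z = 0. Lengths are in m, angles in rad, forces in N, time in s.
With the tool pointing down it reaches from about 0.35 to 0.925 m from the base axis. Payload 6.4 kg.
Tool frame: the origin (TCP) lies between the finger pads; the fingertips stand 17 mm ahead of it and the grasp point (between the pads) lies 2 mm behind it; z points along the fingers, y is the line along which they close (so a half turn about z gives the same grasp; the last joint's range is limited). The gripper opens to 94 mm and grips with 3 to 60 N. Pads are 16 mm wide; open, the fingers measure 119 mm over their backs; the gripper's body (75 mm by 177 mm) begins 78 mm behind the grasp point.
Start: joints at [1.171, 0.245, 1.558, -0, 1.339, -0.174], TCP at [0.146, 0.634, 0.222] pointing down, gripper open.
Joint ranges: [-3.13, 3.13], [-1.02, 2.26], [0.13, 2.54], [-0.95, 4.09], [0.21, 2.88], [-2.74, 2.74]. Speed limits (rad/s): [2.57, 2.57, 3.14, 3.14, 3.14, 3.14].

INTERFACE

Orientations are given as a unit quaternion [w, x, y, z].
In Python, from plant import manip gives the robot as it stands.
- The arm moves only by the tool drive_effector, called after "Request:" as name(argument=value, ...), one argument or row to a line, values as JSON. Schema: {"type":"object","properties":{"ticks":{"type":"string"},"only":{"type":"string"},"quiet":{"type":"boolean"},"lines":{"type":"string"}},"required":["ticks"],"additionalProperties":false}. ticks is a string of 1 to 12 rows, parted by semicolons, with the numbers parted by commas; each row has 5 numbers: dx, dy, dz in units of 50 mm, then a turn about the tool's z in rad, then the finger opening in m; each row shifts and turns the commanded pose from where the row before left it, along the tool's axes as they then stand; what a row does not reach is not made up. A row lasts 1/8 s, in which the tool goes at most 0.0625 m and 0.188 rad, less where a joint would pass 70% of its speed; a pose out of reach is approached as far as the arm can. The fingers move at their own pace and stop on an object; the grip force is fixed at half the most. Time passes only in rows, so rows that do not move let the fingers close. The tool returns the time, the measured TCP pose, the force, the opening and the grip force at its end. only (a regular expression) keeps the lines of the reply that match it, lines (a string "A,B") keeps lines A to B, and quiet returns only ok. Input that does not fit is refused with a message, and nothing moves.
- manip.get_state(): the state, without advancing time (a new reading comes with each control period).
- manip.snapshot(name): name is "scene" or "top" or "wrist"; returns the picture (480x640x3 uint8, red, green, blue); there is no depth.
- manip.calibration(name): a dict with "vfov" (degrees; the focal length in pixels is half the picture's height over the tangent of half this angle, whatever the lens; pixels are square), "cx", "cy" (the principal point, pixels), "rvec" (rotation vector, rad) and "tvec" (3), from world to camera coordinates, as OpenCV has them. Camera axes: x right, y down, z forward; pixel columns grow to the right and rows downward; lengths in m; the calibration is good to about 2 mm. A picture is of the moment at which its call begins: read the wrist's pose just before it. calibration takes no time and is no camera call; for the wrist camera it gives the pose at the moment of the call.
- manip.close_job(): hands the job in; it is judged then, once.
The state is a dict: "t": time; "q": joint angles; "joint_vel": joint speeds; "joint_efforts": joint torques, N m; "tool_pos": TCP position; "orientation": TCP orientation; "force": force on the tool from outside, world axes, zero at the start; "moment": the same for the moment, N m; "width": finger opening in m; "gripper_force": force on a finger pad.
Only numpy, scipy, OpenCV 4.12 (cv2) and the standard library are available. Lean on these libraries where they do the work, as an engineer would, in place of code of your own. Each camera call takes 0.05 s, during which the arm holds its last target. There are 200 camera calls.

TASK

Pull the red tab of the calorimeter's sprung hold-down plunger right out to its stop, where it stays. Then nest the vessels in the blue jacket in order of size - the wider aluminium can first, the copper cup inside it, both upright and fully down, without tipping either over - and push the plunger back in so that its foot springs down onto the copper cup's rim and holds it. Leave everything else on the bench where it stands.

Things in the scene. Friction and masses are not known exactly. Their poses are not given: they have to be found in the camera images.
- stand: Calorimeter stand, fixed to the bench: grey base 160 x 104 x 10 mm with an open round blue jacket (outside 91, inside 74 mm, floor 14 and rim 62 mm above the bench). Origin: on the jacket's axis at bench level, z up, -x its front. A post (20 x 24 mm, 172 mm high, 73 mm to the front) carries the plunger, which, pulled out, reaches 145 mm to the front and 290 mm up.
- jacket_floor (a point): Centre of the jacket's inner floor, 14 mm above the bench.
- plunger (a joint): Hold-down plunger, m: 0 home (foot over the jacket's mouth, in the way), 0.058 out at its stop. A spring pulls it home; pulling takes 5 to 16 N, most near the end. Only in the last 3 mm a catch takes over and holds it (at 0.056 to 0.058); let go earlier it springs home. From the stop a push of 5 to 10 N frees it. With both vessels in, the foot meets the cup's rim at 0.010 and presses with 5 N.
- tab (a point): Centre of the plunger's flat red pull tab: 44 mm wide (along the stand's y), 38 mm along the plunger's axis, 10 mm thick. The axis leans 32 degrees from vertical: out is (-0.530, 0, 0.848) in the stand's frame; the tab's flat faces look along (0.848, 0, 0.530). At home it is 93 mm to the front and 217 mm up; the barrel (27 mm across) ends 30 mm below it along the axis.
- foot (a point): Centre of the underside of the plunger's flat round rubber foot, 22 mm across and level; at home 22 mm to the front of the jacket's axis and 104 mm above the bench; moves with the plunger. Out at the stop it is clear of the jacket's mouth.
- shield_can: Loose open aluminium can, round, 65 mm outside at the foot and 69 mm at the rim, 74 mm high, walls 3 mm, floor 4 mm thick, 0.11 kg. Origin: centre of its underside, z up. Nested, its underside is on the jacket's floor and its rim stands 26 mm above the jacket's.
- sample_cup: Loose open copper cup, round, 52 mm outside at the foot and 56 mm at the rim, 94 mm high, walls 3 mm, 0.12 kg. Origin: centre of its underside, z up. Nested, its underside is 4 mm above the can's underside and its rim 24 mm above the can's.
- bath_n: Thermostat bath, fixed furniture behind the work: it fills x > 0.50 for y from -0.12 to 0.12 (0.27 m high at the back); the next bath to the right fills x > 0.56 for y from -0.50 to -0.26.
- mug: Bystander, loose, not to be moved: blue and white mug, 78 mm body, 112 mm over its handle, 92 mm high (stays within 60 mm of its origin). Origin: on its underside.
- wash_bottle: Bystander, loose, not to be moved: white wash bottle with a red cap and spout, 76 x 87 mm, 231 mm high (stays within 45 mm of its origin). Origin: on its underside.
- timer: Bystander, loose, not to be moved: flat white timer, 74 x 71 x 18 mm. Origin: on its underside.
- tape_roll: Bystander, loose, not to be moved: roll of tape lying flat, 96 mm across, 25 mm high. Origin: on its underside.
- dropper: Bystander, loose, not to be moved: amber dropper bottle, 34 mm across, 102 mm high. Origin: on its underside.
- screwdriver: Bystander, loose, not to be moved: red-handled screwdriver lying flat, 194 mm long. Origin: on its underside.

How it is judged:
By the outcome, as a careful person would: the job done as asked, in the order asked, and still so for the second after the job is handed in, with the robot touching nothing.
It also fails if it takes over 72 s, if anything falls off the work surface, if the arm or the gripper's body presses on something with over 40 N, if the wrist force passes 120 N, or if a joint passes its speed limit or range.

## Working session

There is one attempt and no reset: what is moved stays moved. The work goes in short steps, Python scripts to look and compute and a tool call to move; the robot and the scene stay as the last step left them, time stands still between calls to the robot, and variables do not carry over. Pictures are saved under pics/ and viewed, at most 14 in all, crops included, and the job is handed in when it is done.

```bash
ls; mkdir -p pics; python3 - <<'E'
from plant import manip
import cv2
for n in("scene","top"):
    im=manip.snapshot(n); cv2.imwrite(f"pics/{n}0.png",im[:,:,::-1]); c=manip.calibration(n); print(n,c)
s=manip.get_state(); print(s["t"],s["tool_pos"],s["orientation"],s["width"])
E
```

```text
pics
plant.py
scene {'vfov': 48.601280424299375, 'cx': 323.1504833993683, 'cy': 247.41942553421202, 'rvec': array([ 0.48557252,  2.80608786, -1.03229847]), 'tvec': array([ 0.55697476, -0.06660684,  1.60400109])}
top {'vfov': 47.34679171593512, 'cx': 320.8546369255089, 'cy': 236.37706832743285, 'rvec': array([ 2.15120911, -2.2065066 ,  0.07213988]), 'tvec': array([0.04242369, 0.59674736, 1.55164539])}
0.1 [0.14531789 0.63304933 0.22150506] [-2.43226682e-04  1.12646292e-01  9.93634796e-01 -8.03343840e-04] 0.0937925407705576
```

View pics/scene0.png

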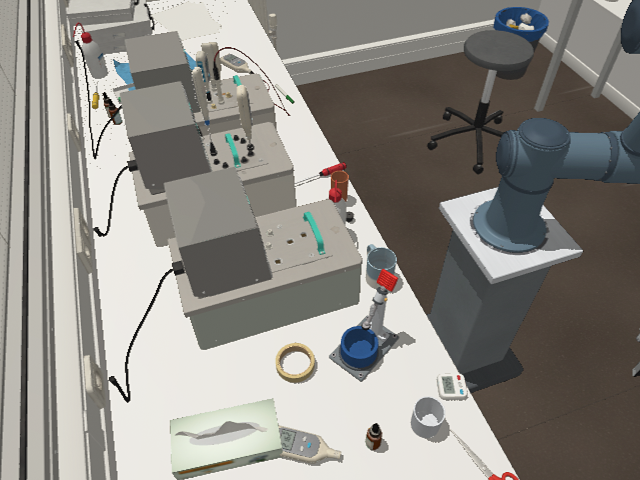

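View pics/top0.png

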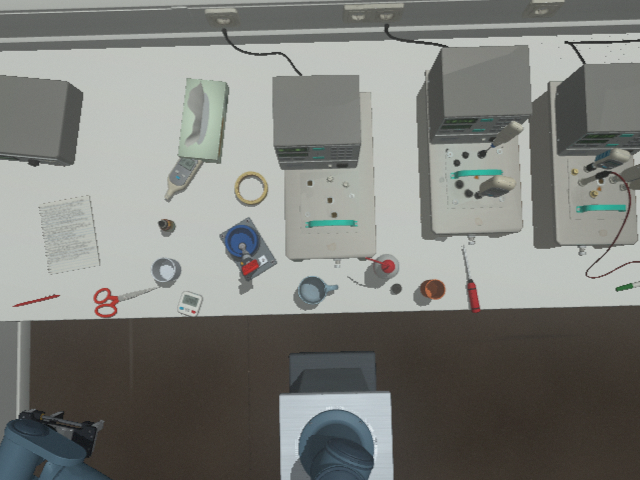

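Top view: jacket is at about (241,240), tab (250,267), can (165,270), cup (432,289). I'll enlarge these.

```bash
cat > h.py <<'E'
import numpy as np,cv2
from plant import manip
from scipy.spatial.transform import Rotation as R
def cam(n):
    c=manip.calibration(n); f=240/np.tan(np.radians(c["vfov"]/2))
    return np.array([[f,0,c["cx"]],[0,f,c["cy"]],[0,0,1]]),cv2.Rodrigues(c["rvec"])[0],np.array(c["tvec"])
def onplane(n,uv,z,C=None):
    K,Rm,t=C or cam(n); d=Rm.T@np.linalg.solve(K,[uv[0],uv[1],1]); o=-Rm.T@t
    return o+d*(z-o[2])/d[2]
def proj(n,P,C=None):
    K,Rm,t=C or cam(n); p=(Rm@np.atleast_2d(P).T).T+t; p=p@K.T; return p[:,:2]/p[:,2:]
def tri(uv1,n1,uv2,n2):
    A=[];b=[]
    for n,uv in((n1,uv1),(n2,uv2)):
        K,Rm,t=cam(n); d=Rm.T@np.linalg.solve(K,[uv[0],uv[1],1]); d/=np.linalg.norm(d); M=np.eye(3)-np.outer(d,d); A.append(M); b.append(M@(-Rm.T@t))
    return np.linalg.lstsq(np.vstack(A),np.hstack(b),rcond=None)[0]
def crop(im,u,v,w,h,s):
    return cv2.resize(im[v:v+h,u:u+w],None,fx=s,fy=s,interpolation=cv2.INTER_CUBIC)
E
python3 - <<'E'
from h import *
t=cv2.imread("pics/top0.png"); s=cv2.imread("pics/scene0.png")
a=[crop(t,205,205,80,80,5),crop(t,145,250,40,40,5),crop(t,412,270,40,40,5),crop(s,325,265,80,120,5)[:, :],crop(s,410,390,40,50,5)]
o=np.zeros((600,800,3),np.uint8)
o[0:400,0:400]=a[0];o[400:600,0:200]=a[1];o[400:600,200:400]=a[2];o[0:600,400:800]=a[3]
cv2.imwrite("pics/c1.png",o)
for n,im in(("top",t),("scene",s)):
    h=cv2.cvtColor(im,cv2.COLOR_BGR2HSV)
    red=((h[...,0]<5)|(h[...,0]>175))&(h[...,1]>150)&(h[...,2]>120)
    k,l,st,c=cv2.connectedComponentsWithStats(red.astype(np.uint8))
    for i in range(1,k):
        if st[i,4]>30: print(n,"red",c[i],st[i])
uv=lambda p,z:print(p,onplane("top",p,z))
for z,p in((.062,(241,240)),(.074,(165,268)),(.094,(432.5,288)),(.22,(250,267))):uv(p,z)
E
```

```text
top red [249.53383459 267.11278195] [242 260  16  15 133]
top red [389.15625  264.203125] [382 260  12  10  64]
top red [106.35514019 302.71962617] [ 94 288  24  29 214]
top red [474.39583333 298.57291667] [471 290   8  18  96]
top red [ 37.53846154 299.8       ] [ 16 295  43  11  65]
scene red [84.86486486 34.89189189] [81 33  9  5 37]
scene red [333.53333333 168.11428571] [322 163  24  12 105]
scene red [334.8559322  191.42372881] [329 180  13  22 118]
scene red [386.77090909 279.59272727] [377 269  21  22 275]
scene red [502.59633028 476.40366972] [489 472  29   8 109]
(241, 240) [0.59024178 0.25121307 0.062     ]
(165, 268) [0.51686939 0.46174733 0.074     ]
(432.5, 288) [ 0.4436764  -0.27336414  0.094     ]
(250, 267) [0.51041542 0.20520057 0.22      ]
```

View pics/c1.png

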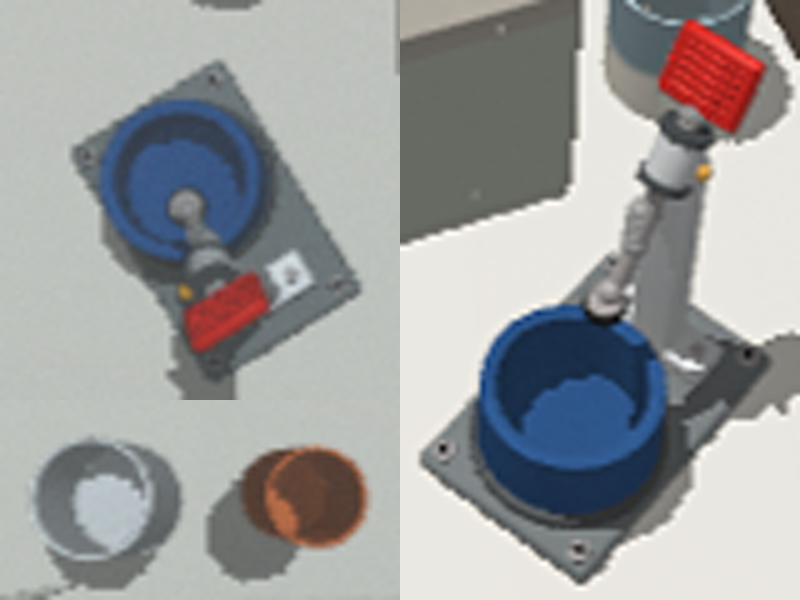

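```bash
cat >> h.py <<'E'
def circfit(n,c,r,z,img,win=0.012):
    pass
E
python3 - <<'E'
from h import *
b=[np.array(p)/5+205-.4 for p in((212,80),(88,157),(340,285),(213,362))]
B=[onplane("top",p,.010)[:2] for p in b]
print(np.round(B,4))
for a,c in((0,2),(1,3)):
    d=B[a]-B[c]; print("yaw",np.degrees(np.arctan2(d[1],d[0])), np.linalg.norm(d))
d=B[1]-B[0];print("yawy",np.degrees(np.arctan2(d[1],d[0]))-90)
d=B[3]-B[2];print("yawy",np.degrees(np.arctan2(d[1],d[0]))-90)
J=onplane("top",(241.1,240.6),.062); print("J top",J)
print("J scene",onplane("scene",(325+172/5-.5+0, 265+388/5-.4),.062))
T=tri((249.53,267.11),"top",(386.77,279.6),"scene");print("tab",T)
d=J-T;print("yawtab",np.degrees(np.arctan2(d[1],d[0])),np.hypot(*d[:2]))
print("can",onplane("top",(163.2,269.3),.074)); print("cup",onplane("top",(434.8,289),.094))
# hough-like rim check by ellipses: can, cup in both views overlay
s=cv2.imread("pics/scene0.png");t=cv2.imread("pics/top0.png")
th=np.linspace(0,2*np.pi,60)
def ring(im,n,c,r,z,o,sc=6):
    P=np.c_[c[0]+r*np.cos(th),c[1]+r*np.sin(th),0*th+z]; uv=proj(n,P)
    q=((uv-np.array(o)+.5)*sc).astype(int)
    return q
out=[]
for n,im in(("top",t),("scene",s)):
    for c,r,z,zl in((J,.0455,.062,0),(onplane("top",(163.2,269.3),.074),.0345,.074,0),(onplane("top",(434.8,289),.094),.028,.094,0)):
        u=proj(n,[c[0],c[1],z/2])[0].astype(int)-22; k=crop(im,u[0],u[1],44,44,6)
        cv2.polylines(k,[ring(im,n,c,r,z,u)],True,(0,255,0),1)
        out.append(k)
o=np.vstack([np.hstack(out[:3]),np.hstack(out[3:])]);cv2.imwrite("pics/c2.png",o)
E
```

```text
[[0.6501 0.241 ]
 [0.607  0.3137]
 [0.5291 0.1687]
 [0.4865 0.2428]]
yaw 30.85291512014851 0.14099758431645978
yaw 30.461489990983612 0.13984236217673773
yawy 30.619414957647763
yawy 29.845801406470926
J top [0.58854735 0.25095598 0.062     ]
J scene [0.58972905 0.25405963 0.062     ]
tab [0.51028535 0.20679845 0.21685738]
yawtab 29.432865701797787 0.08986005381110729
can [0.51339074 0.46677082 0.074     ]
cup [ 0.44081518 -0.2794964   0.094     ]
```

View pics/c2.png

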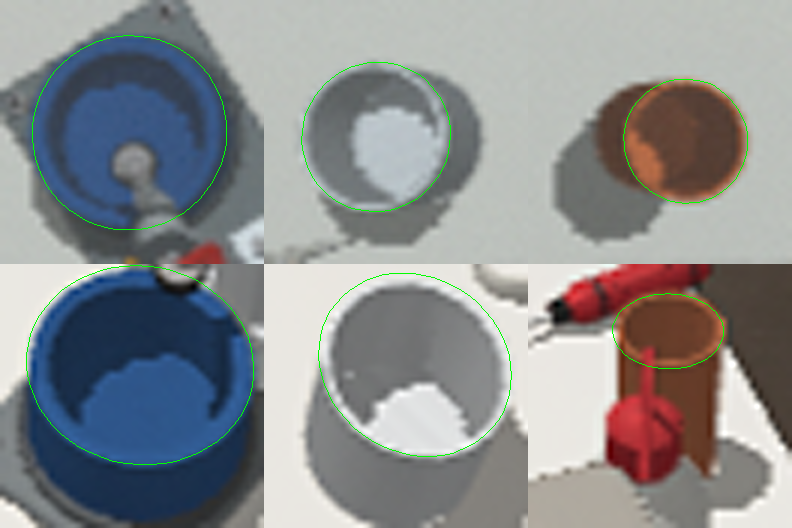

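Overlays match: jacket ≈(0.589,0.252), stand yaw 30.3°, can (0.513,0.466), cup (0.441,−0.279). Moving above the tab.

Careful with the scale: shifts go in units of 50 mm. That gives: -0.0375 m is -0.75, -0.028 m is -0.56.

```bash
cat >> h.py <<'E'
J=np.array([.589,.252]); PSI=np.radians(30.3)
def S(x,y,z): return np.array([J[0]+x*np.cos(PSI)-y*np.sin(PSI),J[1]+x*np.sin(PSI)+y*np.cos(PSI),z])
def todo(target,yx=None):
    "tool-axis shift to target TCP; yx: wanted world angle of tool y (deg, mod 180)"
    s=manip.get_state(); q=s["orientation"]; M=R.from_quat([q[1],q[2],q[3],q[0]]).as_matrix()
    a=np.degrees(np.arctan2(M[1,1],M[0,1]))
    print("t",round(s["t"],2),"pos",np.round(s["tool_pos"],4),"yang",round(a,2),"q",np.round(s["q"],2),"F",np.round(s["force"],1),"w",round(s["width"],4))
    if target is not None: print("d_tool",np.round(M.T@(np.array(target)-s["tool_pos"]),4), "Mz",np.round(M[:,2],3))
    if yx is not None: print("turn",np.round(np.radians(-((yx-a+90)%180-90)),4))
E
```

Request:
drive_effector(
  ticks="-0.75,-0.56,-0.13,0,0.094;-0.75,-0.56,-0.13,0,0.094;-0.75,-0.56,-0.13,0,0.094;-0.75,-0.56,-0.13,0,0.094;-0.75,-0.56,-0.13,0,0.094;-0.75,-0.56,-0.13,0,0.094;-0.75,-0.56,-0.13,0,0.094;-0.75,-0.56,-0.13,0,0.094;-0.75,-0.56,-0.13,0,0.094;-0.75,-0.56,-0.13,0,0.094;-0.75,-0.56,-0.13,0,0.094;-0.75,-0.56,-0.13,0,0.094",
)

```text
t: 1.6
tool_pos: [0.5095, 0.2039, 0.3002]
orientation: [-0.0, 0.113, 0.994, -0.0]
force: [0.8, -0.6, -0.1]
width: 0.0939
gripper_force: 0.0
```

Request:
drive_effector(
  ticks="0,0,0,-0.188,0.094;0,0,0,-0.188,0.094;0,0,0,-0.188,0.094;0,0,0,-0.19,0.094;0,0,0,0,0.094",
)

```text
t: 2.22
tool_pos: [0.5086, 0.2052, 0.3]
orientation: [-0.0, -0.258, 0.966, 0.0]
force: [0.4, 0.8, -0.4]
width: 0.0938
gripper_force: 0.0
```

```bash
python3 -c "
from h import *
todo(S(-.093,0,.215),120.3)"
```

```text
t 2.23 pos [0.5086 0.2052 0.3   ] yang 119.9 q [ 0.18 -0.05  1.73  0.    1.46 -1.92] F [ 0.4  0.8 -0.4] w 0.0938
d_tool [-0.     -0.0002  0.085 ] Mz [-0.001 -0.    -1.   ]
turn -0.0069
```

To row units: 0.03 m is 0.6, 0.025 m is 0.5.

Request:
drive_effector(
  ticks="0,0,0.6,-0.007,0.094;0,0,0.6,0,0.094;0,0,0.5,0,0.094;0,0,0,0,0.04;0,0,0,0,0.03;0,0,0,0,0.03;0,0,0,0,0.03;0,0,0,0,0.03",
)

```text
t: 3.22
tool_pos: [0.5091, 0.2053, 0.216]
orientation: [0.0, -0.262, 0.965, -0.0]
force: [-0.8, -0.6, 0.6]
width: 0.0472
gripper_force: 0.0
```

```bash
python3 -c "
from h import *
s=manip.snapshot('wrist');cv2.imwrite('pics/w1.png',s[:,:,::-1])
todo(S(-.093,0,.215),120.3)"
```

```text
t 3.27 pos [0.5092 0.205  0.2158] yang 120.43 q [ 0.18  0.01  1.82 -0.    1.3  -1.93] F [ 3.  -5.9 -0.6] w 0.0437
d_tool [0.0004 0.0003 0.0008] Mz [ 0.001 -0.001 -1.   ]
turn 0.0023
```

To row units: -0.0085 m is -0.17, -0.0067 m is -0.134.

Request:
drive_effector(
  ticks="0,0,0,0,0.03;0,0,0,0,0.03;0.106,0,-0.17,0,0.03;0.106,0,-0.17,0,0.03;0.106,0,-0.17,0,0.03;0.106,0,-0.17,0,0.03;0.106,0,-0.17,0,0.03;0.084,0,-0.134,0,0.03;0.022,0,-0.034,0,0.03;0,0,0,0,0.03",
)

```text
t: 4.53
tool_pos: [0.4824, 0.1892, 0.2652]
orientation: [0.001, -0.262, 0.965, -0.0]
force: [8.2, -0.2, -7.3]
width: 0.0435
gripper_force: 30.0
```

```bash
python3 -c "
from h import *
todo(S(-.093-.0307,0,.215+.0492),120.3)"
```

```text
t 4.53 pos [0.4824 0.1892 0.2652] yang 120.41 q [ 0.15 -0.11  1.85  0.    1.4  -1.95] F [ 8.2 -0.2 -7.3] w 0.0435
d_tool [-0.      0.0004  0.001 ] Mz [ 0.003  0.001 -1.   ]
turn 0.0019
```

Request:
drive_effector(
  ticks="0.02,0,-0.032,0,0.03;0.02,0,-0.032,0,0.03;0,0,0,0,0.03",
)

```text
t: 4.9
tool_pos: [0.482, 0.189, 0.2653]
orientation: [0.003, -0.262, 0.965, 0.001]
force: [22.1, 6.2, -22.9]
width: 0.0437
gripper_force: 30.0
```

Request:
drive_effector(
  ticks="-0.04,0,0.064,0,0.03;0,0,0,0,0.03;0,0,0,0,0.094;0,0,0,0,0.094;0,0,0,0,0.094;0,0,0,0,0.094",
)

```text
t: 5.65
tool_pos: [0.4814, 0.1893, 0.2665]
orientation: [0.0, -0.263, 0.965, 0.0]
force: [-0.1, -0.3, 0.4]
width: 0.0807
gripper_force: 0.0
```

```bash
python3 -c "
from h import *
s=manip.snapshot('top');cv2.imwrite('pics/t2.png',s[:,:,::-1]); s2=manip.snapshot('scene')
cv2.imwrite('pics/c3.png',np.hstack([crop(s,205,205,80,80,5),crop(s2,325,265,80,80,5)])[:,:,::-1])
todo(S(-.093-.0307,0,.34),120.3)"
```

```text
t 5.75 pos [0.4814 0.1892 0.2665] yang 120.44 q [ 0.16 -0.11  1.85  0.    1.4  -1.95] F [-0.1 -0.6  0.1] w 0.0885
d_tool [-0.0009 -0.0001 -0.0735] Mz [ 0.  0. -1.]
turn 0.0024
```

View pics/c3.png

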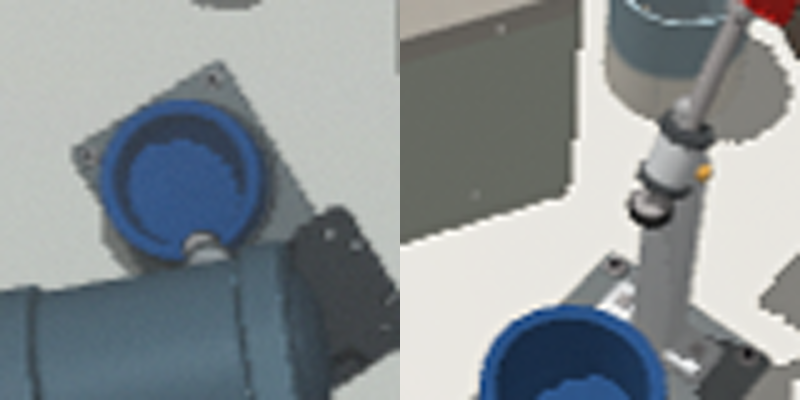

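Plunger is latched out (tab up, foot clear of the mouth). Next, the can.

Request:
drive_effector(
  ticks="0,0,-0.8,0,0.094;0,0,-0.7,0,0.094;0,0,0,0,0.094",
)

```text
t: 6.12
tool_pos: [0.4828, 0.1894, 0.3447]
orientation: [0.003, -0.262, 0.965, -0.0]
force: [0.3, -0.2, -0.6]
width: 0.0939
gripper_force: 0.0
```

```bash
python3 -c "
from h import *
todo([.513,.466,.2],120.3)
K,Rm,t=cam('wrist');s=manip.get_state();q=s['orientation'];M=R.from_quat([q[1],q[2],q[3],q[0]]).as_matrix()
print('cam in tool',M.T@(-Rm.T@t-s['tool_pos']), (Rm@M).T)"
```

```text
t 6.12 pos [0.4828 0.1894 0.3447] yang 120.44 q [ 0.16 -0.15  1.75  0.    1.54 -1.95] F [ 0.3 -0.2 -0.6] w 0.0939
d_tool [-0.1653  0.2235  0.1452] Mz [ 0.006  0.001 -1.   ]
turn 0.0024
cam in tool [ 0.086539    0.00061504 -0.16291627] [[-4.08328725e-04 -9.57468376e-01 -2.88537940e-01]
 [ 9.99999658e-01 -5.98449908e-04  5.70698868e-04]
 [-7.19101621e-04 -2.88537608e-01  9.57468293e-01]]
```

Request:
drive_effector(
  ticks="-0.66,0.894,0.2,0,0.094;-0.66,0.894,0.4,0,0.094;-0.66,0.894,0.7,0,0.094;-0.66,0.894,0.8,0,0.094;-0.66,0.894,0.8,0,0.094;0,0,0,0.188,0.094;0,0,0,0.188,0.094;0,0,0,0.188,0.094;0,0,0,0.188,0.094;0,0,0,0.188,0.094;0,0,0,0.188,0.094;0,0,0,0.188,0.094",
)

```text
t: 7.62
tool_pos: [0.5083, 0.4526, 0.2028]
orientation: [-0.001, 0.384, 0.923, -0.001]
force: [-0.9, -0.8, -0.3]
width: 0.0942
gripper_force: 0.0
```

Request:
drive_effector(
  ticks="0,0,0,0.188,0.094;0,0,0,0.188,0.094;0,0,0,0.188,0.094;0,0,0,0.188,0.094;0,0,0,0.188,0.094;0,0,0,0.188,0.094;0,0,0,0.188,0.094;0,0,0,0.188,0.094;0,0,0,0.188,0.094;0,0,0,0.132,0.094;0,0,0,0,0.094",
)

```text
t: 9.0
tool_pos: [0.5084, 0.4527, 0.2031]
orientation: [0.0, 0.963, 0.268, -0.001]
force: [0.5, 0.0, 0.3]
width: 0.0942
gripper_force: 0.0
```

```bash
python3 -c "
from h import *
C=cam('wrist');s=manip.snapshot('wrist')
P=[[.513+.0345*np.cos(a),.466+.0345*np.sin(a),.074] for a in np.linspace(0,6.28,60)]
im=s[:,:,::-1].copy();cv2.polylines(im,[proj('wrist',P,C).astype(int)],True,(0,255,0),1);cv2.imwrite('pics/w2.png',im)
todo([.513,.466,.077],120.3)"
```

```text
t 9.05 pos [0.5086 0.4528 0.2035] yang -58.88 q [0.56 0.33 1.49 0.   1.33 1.59] F [-0.8 -0.8 -0.1] w 0.094
d_tool [ 0.0109 -0.009   0.1265] Mz [-0.002 -0.001 -1.   ]
turn 0.0142
```

View pics/w2.png

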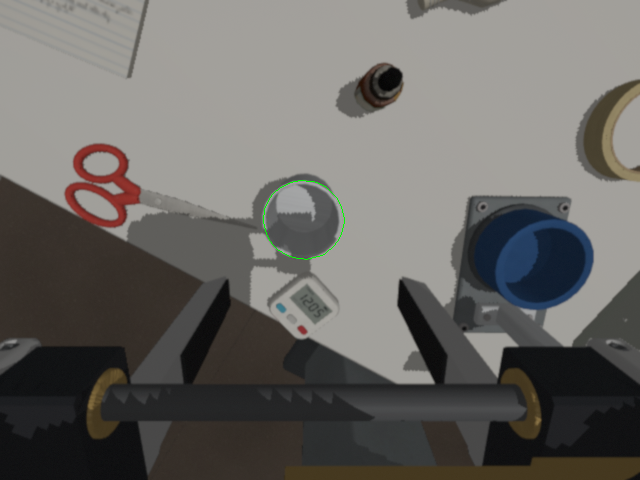

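The overlay fits the can rim exactly (centre ~(304,220)). Descend and grip.

To row units: 0.0109 m is 0.218, -0.009 m is -0.18.

Request:
drive_effector(
  ticks="0.218,-0.18,0.6,0.014,0.094;0,0,0.7,0,0.094;0,0,0.7,0,0.094;0,0,0.53,0,0.094;0,0,0,0,0.06;0,0,0,0,0.06;0,0,0,0,0.06;0,0,0,0,0.06;0,0,0,0,0.06",
)

```text
t: 10.18
tool_pos: [0.5148, 0.4673, 0.0804]
orientation: [-0.001, 0.965, 0.26, 0.001]
force: [-0.6, 1.3, 5.0]
width: 0.068
gripper_force: 30.0
```

```bash
python3 -c "
from h import *
todo([.513,.466,.077],120.3)"
```

```text
t 10.18 pos [0.5148 0.4673 0.0804] yang -59.8 q [0.57 0.49 1.52 0.   1.13 1.62] F [-0.6  1.3  5. ] w 0.068
d_tool [-0.0022  0.0002  0.0034] Mz [ 0.003  0.002 -1.   ]
turn -0.0018
```

Request:
drive_effector(
  ticks="0,0,-0.2,0,0.06;0,0,-0.6,0,0.06;0,0,-0.8,0,0.06;0,0,-0.6,0,0.06;0,0,0,0,0.06",
)

```text
t: 10.8
tool_pos: [0.5152, 0.4673, 0.1917]
orientation: [-0.001, 0.966, 0.26, 0.003]
force: [-0.5, -1.1, -1.4]
width: 0.0685
gripper_force: 30.0
```

```bash
python3 -c "
from h import *
todo(S(.002,0,.195),120.3)"
```

```text
t 10.8 pos [0.5152 0.4673 0.1917] yang -59.82 q [ 0.57  0.37  1.46 -0.    1.31  1.62] F [-0.5 -1.1 -1.4] w 0.0685
d_tool [-0.0424  0.2232 -0.0036] Mz [ 0.005  0.003 -1.   ]
turn -0.002
```

Request:
drive_effector(
  ticks="-0.17,0.892,-0.02,0,0.06;-0.17,0.892,-0.02,0,0.06;-0.17,0.892,-0.02,0,0.06;-0.17,0.892,-0.02,0,0.06;-0.17,0.892,0,0,0.06;0,0,0,0,0.06;0,0,0,0,0.06",
)

```text
t: 11.68
tool_pos: [0.5883, 0.2525, 0.1908]
orientation: [-0.0, 0.966, 0.26, -0.001]
force: [0.3, -0.5, -0.5]
width: 0.0683
gripper_force: 30.0
```

```bash
python3 -c "
from h import *
todo(S(.002,0,.195),120.3)
C=cam('wrist');s=manip.snapshot('wrist');im=s[:,:,::-1].copy()
z=manip.get_state()['tool_pos'][2]-.0065
th=np.linspace(0,6.28,60)
for r,h,c in((.0455,.062,(0,255,0)),(.037,.062,(0,255,0)),(.0345,z,(0,0,255))):
    P=[[J[0]+r*np.cos(a),J[1]+r*np.sin(a),h] for a in th]
    cv2.polylines(im,[proj('wrist',P,C).astype(int)],True,c,1)
cv2.imwrite('pics/w3.png',im)"
```

```text
t 11.68 pos [0.5883 0.2525 0.1908] yang -59.83 q [0.23 0.25 1.61 0.   1.28 1.27] F [ 0.3 -0.5 -0.5] w 0.0683
d_tool [ 0.0023  0.0007 -0.0042] Mz [-0.003 -0.    -1.   ]
turn -0.0022
```

View pics/w3.png

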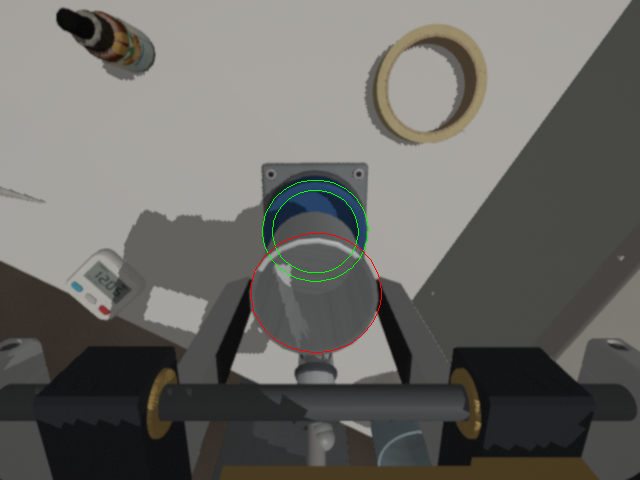

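Can is held ~3 mm toward −x of the jacket axis; correct and lower.

Request:
drive_effector(
  ticks="0.06,0.014,0.1,-0.002,0.06;0,0,0.5,0,0.06;0,0,0.4,0,0.06;0,0,0.4,0,0.06;0,0,0.3,0,0.06;0,0,0,0,0.06",
)

```text
t: 12.48
tool_pos: [0.5913, 0.2531, 0.1057]
orientation: [-0.0, 0.965, 0.261, -0.002]
force: [0.6, -0.6, -0.8]
width: 0.0681
gripper_force: 30.0
```

```bash
python3 -c "
from h import *
todo(S(.0026,0,.0944),120.3)"
```

```text
t 12.47 pos [0.5913 0.2531 0.1057] yang -59.7 q [0.23 0.35 1.65 0.   1.14 1.27] F [ 0.6 -0.6 -0.8] w 0.0681
d_tool [ 0.0001 -0.0002  0.0113] Mz [-0.003 -0.001 -1.   ]
turn -0.0
```

Request:
drive_effector(
  ticks="0,0,0.1,0,0.06;0,0,0.08,0,0.06;0,0,0.05,0,0.06;0,0,0,0,0.06",
)

```text
t: 12.98
tool_pos: [0.5923, 0.2533, 0.0959]
orientation: [0.0, 0.965, 0.261, 0.0]
force: [0.1, -0.6, -0.3]
width: 0.068
gripper_force: 30.0
```

```bash
python3 -c "
from h import *
todo(S(.0026,0,.0944),120.3)"
```

```text
t 12.97 pos [0.5923 0.2533 0.0959] yang -59.7 q [ 0.23  0.37  1.65 -0.    1.12  1.27] F [ 0.1 -0.6 -0.3] w 0.068
d_tool [-0.0009 -0.0006  0.0015] Mz [ 0.  0. -1.]
turn -0.0001
```

Request:
drive_effector(
  ticks="0,0,0.03,0,0.06;0,0,0,0,0.06;0,0,0,0,0.094;0,0,0,0,0.094;0,0,0,0,0.094;0,0,0,0,0.094;0,0,-0.6,0,0.094;0,0,-1.2,0,0.094;0,0,-1,0,0.094;0,0,0,0,0.094",
)

```text
t: 14.22
tool_pos: [0.595, 0.254, 0.2407]
orientation: [0.0, 0.965, 0.261, 0.005]
force: [1.1, 0.4, 0.2]
width: 0.0939
gripper_force: 0.0
```

```bash
python3 -c "
from h import *
todo(None,120.3)
C=cam('wrist');s=manip.snapshot('wrist');im=s[:,:,::-1].copy()
t=manip.snapshot('top')[:,:,::-1].copy()
th=np.linspace(0,6.28,60)
for r,h,c in((.0455,.062,(0,255,0)),(.0345,.088,(0,0,255))):
    P=[[J[0]+r*np.cos(a),J[1]+r*np.sin(a),h] for a in th]
    cv2.polylines(im,[proj('wrist',P,C).astype(int)],True,c,1)
cv2.imwrite('pics/w4.png',crop(im,200,120,240,200,3.0))"
```

```text
t 14.22 pos [0.595  0.254  0.2407] yang -59.7 q [0.23 0.22 1.56 0.   1.36 1.27] F [1.1 0.4 0.2] w 0.0939
turn 0.0
```

View pics/w4.png

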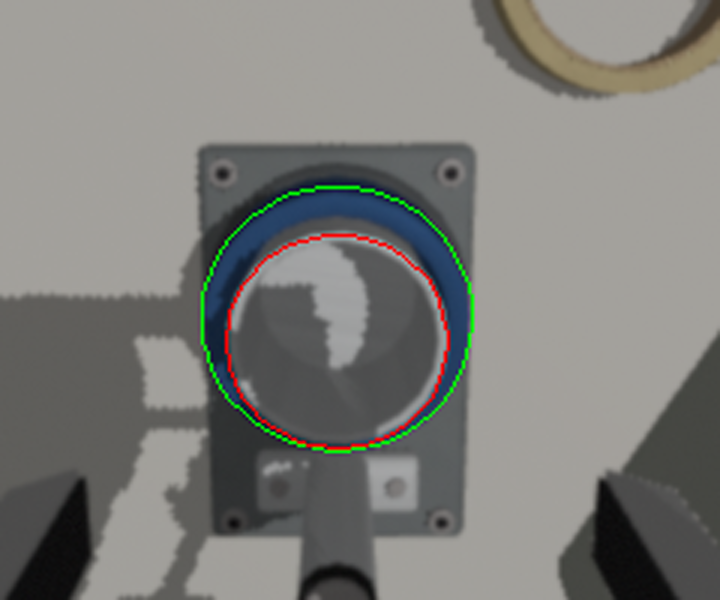

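Can is fully seated and centred. Next, plan the cup grasp around the wash bottle.

```bash
python3 -c "
from h import *
b=tri((389.16,264.2),'top',(334.9,191.4),'scene');print('cap',b)
c=np.array([.441,-.279])
for a in (120.3,150,165,0,30):
    y=np.array([np.cos(np.radians(a)),np.sin(np.radians(a))]);x=np.array([y[1],-y[0]])
    for nm,hx,hy in(('body',.0375,.0885),):
        d=b[:2]-c; e=np.maximum(np.abs([d@x,d@y])-[hx,hy],0); print(a,nm,np.hypot(*e))
todo(np.r_[c,.36],120.3)"
```

```text
cap [ 0.50685987 -0.14747609  0.17287168]
120.3 body 0.08572056333803318
150 body 0.1093329830722038
165 body 0.10658813186492344
0 body 0.09402391258794499
30 body 0.05537403209894737
t 14.32 pos [0.5922 0.2533 0.2345] yang -59.7 q [0.23 0.22 1.56 0.   1.36 1.27] F [ 0.4  0.3 -0.8] w 0.094
d_tool [-0.399   0.3833 -0.1256] Mz [ 0.  0. -1.]
turn -0.0
```

Request:
drive_effector(
  ticks="0,0,-1.1,0,0.094;0,0,-1,0,0.094;-0.798,0.766,0,0,0.094;-0.798,0.766,0,0,0.094;-0.798,0.766,0,0,0.094;-0.798,0.766,0,0,0.094;-0.798,0.766,0,0,0.094;-0.798,0.766,0,0,0.094;-0.798,0.766,0,0,0.094;-0.798,0.766,0,0,0.094;-0.798,0.766,0,0,0.094;-0.798,0.766,0,0,0.094",
)

```text
t: 15.82
tool_pos: [0.4396, -0.2798, 0.3369]
orientation: [-0.002, 0.965, 0.261, -0.001]
force: [1.2, -0.5, -0.0]
width: 0.0941
gripper_force: 0.0
```

Request:
drive_effector(
  ticks="0,0,0.8,0,0.094;0,0,0.8,0,0.094;0,0,0,0,0.094;0,0,0,0,0.094",
)

```text
t: 16.32
tool_pos: [0.4412, -0.2788, 0.26]
orientation: [0.0, 0.965, 0.261, 0.0]
force: [0.5, -0.6, 0.7]
width: 0.0939
gripper_force: 0.0
```

```bash
python3 -c "
from h import *
c=[.441,-.279]
todo([*c,.097],120.3)
C=cam('wrist');s=manip.snapshot('wrist');im=s[:,:,::-1].copy()
th=np.linspace(0,6.28,60)
P=[[c[0]+.028*np.cos(a),c[1]+.028*np.sin(a),.094] for a in th]
cv2.polylines(im,[proj('wrist',P,C).astype(int)],True,(0,255,0),1)
cv2.imwrite('pics/w5.png',im)"
```

```text
t 16.32 pos [ 0.4412 -0.2788  0.26  ] yang -59.69 q [-0.78 -0.09  1.84  0.    1.39  0.26] F [ 0.5 -0.6  0.7] w 0.0939
d_tool [-3.00e-04  1.00e-04  1.63e-01] Mz [ 0. -0. -1.]
turn 0.0002
```

View pics/w5.png

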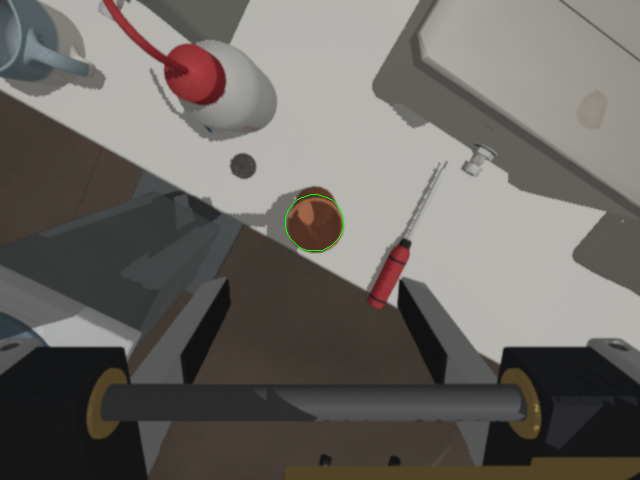

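Overlay matches the cup; descend and grip.

To row units: 0.05 m is 1, 0.04 m is 0.8.

Request:
drive_effector(
  ticks="0,0,1,0,0.094;0,0,1,0,0.094;0,0,0.8,0,0.094;0,0,0.46,0,0.094;0,0,0,0,0.06;0,0,0,0,0.05;0,0,0,0,0.05;0,0,0,0,0.05;0,0,0,0,0.05;0,0,0,0,0.05",
)

```text
t: 17.62
tool_pos: [0.4415, -0.2793, 0.0975]
orientation: [0.001, 0.965, 0.261, 0.0]
force: [0.3, -0.5, 5.1]
width: 0.0546
gripper_force: 30.0
```

```bash
python3 -c "
from h import *
todo([.441,-.279,.097],120.3)"
```

```text
t 17.62 pos [ 0.4415 -0.2793  0.0975] yang -59.7 q [-0.78  0.1   1.97 -0.    1.07  0.26] F [ 0.3 -0.5  5.1] w 0.0546
d_tool [-0.0003 -0.0005  0.0005] Mz [ 0.001 -0.001 -1.   ]
turn -0.0001
```

Request:
drive_effector(
  ticks="0,0,-0.3,0,0.05;0,0,-1,0,0.05;0,0,-1.1,0,0.05;0,0,-1.1,0,0.05;0,0,-1.1,0,0.05;0,0,-0.9,0,0.05;0,0,0,0,0.05",
)

```text
t: 18.5
tool_pos: [0.4418, -0.2794, 0.3762]
orientation: [0.003, 0.965, 0.261, 0.002]
force: [-0.5, 0.4, -1.7]
width: 0.0544
gripper_force: 30.0
```

```bash
python3 -c "
from h import *
todo(S(0.001,0,.36),120.3)"
```

```text
t 18.5 pos [ 0.4418 -0.2794  0.3762] yang -59.7 q [-0.78 -0.15  1.69  0.    1.59  0.26] F [-0.5  0.4 -1.7] w 0.0544
d_tool [ 0.3962 -0.3846  0.0141] Mz [ 0.006 -0.006 -1.   ]
turn 0.0001
```

To row units: 0.0396 m is 0.792, -0.0385 m is -0.77.

Request:
drive_effector(
  ticks="0.792,-0.77,0,0,0.05;0.792,-0.77,0,0,0.05;0.792,-0.77,0,0,0.05;0.792,-0.77,0,0,0.05;0.792,-0.77,0,0,0.05;0.792,-0.77,0,0,0.05;0.792,-0.77,0,0,0.05;0.792,-0.77,0,0,0.05;0.792,-0.77,0,0,0.05;0.792,-0.77,0,0,0.05;0,0,0,0,0.05;0,0,0,0,0.05",
)

```text
t: 20.0
tool_pos: [0.5879, 0.2531, 0.3695]
orientation: [0.0, 0.965, 0.261, -0.002]
force: [0.0, -0.6, -0.8]
width: 0.0544
gripper_force: 30.0
```

Request:
drive_effector(
  ticks="0,0,1,0,0.05;0,0,1,0,0.05;0,0,0.8,0,0.05;0,0,0,0,0.05;0,0,0,0,0.05",
)

```text
t: 20.62
tool_pos: [0.5895, 0.2529, 0.2337]
orientation: [0.0, 0.965, 0.261, 0.001]
force: [0.0, 0.7, -1.0]
width: 0.0546
gripper_force: 30.0
```

```bash
python3 -c "
from h import *
todo(S(0.001,0,.1155),120.3)
C=cam('wrist');s=manip.snapshot('wrist');im=s[:,:,::-1].copy()
p=manip.get_state()['tool_pos']
th=np.linspace(0,6.28,60)
for r,h,c in((.0455,.062,(0,255,0)),(.0345,.088,(255,0,0)),(.028,p[2]-.0035,(0,0,255))):
    P=[[J[0]+r*np.cos(a),J[1]+r*np.sin(a),h] for a in th]
    cv2.polylines(im,[proj('wrist',P,C).astype(int)],True,c,1)
cv2.imwrite('pics/w6.png',crop(im,200,150,240,220,2.5))"
```

```text
t 20.62 pos [0.5895 0.2529 0.2337] yang -59.77 q [ 0.23  0.21  1.57 -0.    1.35  1.27] F [ 0.   0.7 -1. ] w 0.0546
d_tool [-0.0002  0.0004  0.1182] Mz [ 0.003  0.001 -1.   ]
turn -0.0012
```

View pics/w6.png

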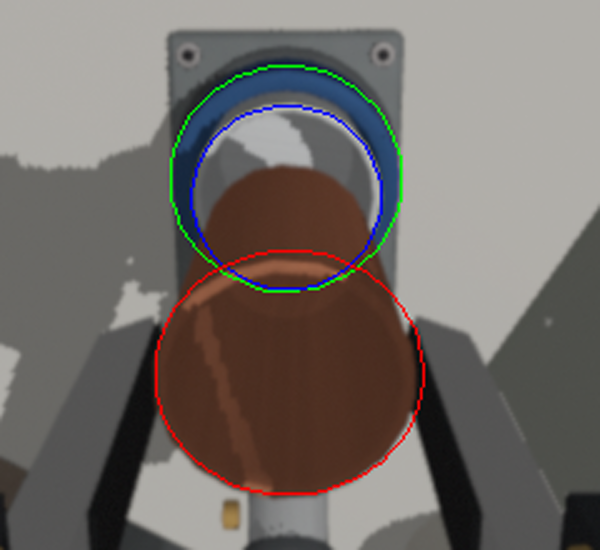

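Cup needs ~2.5 mm toward +x to centre on the can; correct and lower, watching the force.

To row units: 0.0025 m is 0.05, 0.0004 m is 0.008.

Request:
drive_effector(
  ticks="0.05,0.008,0.3,-0.001,0.05;0,0,0.4,0,0.05;0,0,0.3,0,0.05;0,0,0.3,0,0.05;0,0,0.3,0,0.05;0,0,0,0,0.05",
)

```text
t: 21.42
tool_pos: [0.59, 0.2542, 0.1495]
orientation: [-0.0, 0.965, 0.262, -0.002]
force: [0.6, 0.0, -2.5]
width: 0.0545
gripper_force: 30.0
```

```bash
python3 -c "
from h import *
todo(S(0.0035,-.0005,.1155),120.3)"
```

```text
t 21.43 pos [0.59   0.2542 0.1495] yang -59.65 q [ 0.23  0.3   1.63 -0.    1.21  1.27] F [ 0.6  0.  -2.5] w 0.0545
d_tool [0.0017 0.0019 0.034 ] Mz [-0.003 -0.001 -1.   ]
turn 0.001
```

Careful with the scale: shifts go in units of 50 mm. That gives: 0.01 m is 0.2, 0.007 m is 0.14.

Request:
drive_effector(
  ticks="0.016,0.02,0.2,0,0.05;0,0,0.2,0,0.05;0,0,0.14,0,0.05;0,0,0.06,0,0.05;0,0,0,0,0.05",
)

```text
t: 22.05
tool_pos: [0.5922, 0.2539, 0.1213]
orientation: [0.0, 0.965, 0.262, -0.0]
force: [-0.0, -0.2, -0.8]
width: 0.0544
gripper_force: 30.0
```

```bash
python3 -c "
from h import *
todo(S(0.0035,-.0005,.1155),120.3)"
```

```text
t 22.05 pos [0.5922 0.2539 0.1213] yang -59.64 q [ 0.23  0.34  1.64 -0.    1.16  1.27] F [-0.  -0.2 -0.8] w 0.0544
d_tool [-0.0002  0.0006  0.0058] Mz [-0. -0. -1.]
turn 0.001
```

To row units: 0.003 m is 0.06, 0.002 m is 0.04.

Request:
drive_effector(
  ticks="0,0,0.06,0,0.05;0,0,0.04,0,0.05;0,0,0.02,0,0.05;0,0,0,0,0.05",
)

```text
t: 22.55
tool_pos: [0.5923, 0.254, 0.1156]
orientation: [0.0, 0.965, 0.262, 0.0]
force: [0.7, -0.1, -0.5]
width: 0.0545
gripper_force: 30.0
```

```bash
python3 -c "
from h import *
todo(S(0.0035,-.0005,.1155),120.3)"
```

```text
t 22.55 pos [0.5923 0.254  0.1156] yang -59.64 q [0.23 0.34 1.64 0.   1.15 1.27] F [ 0.7 -0.1 -0.5] w 0.0545
d_tool [-0.0003  0.0006  0.0001] Mz [ 0.  0. -1.]
turn 0.001
```

To row units: 0.0015 m is 0.03.

Request:
drive_effector(
  ticks="0,0,0.03,0,0.05;0,0,0,0,0.05",
)

```text
t: 22.8
tool_pos: [0.5928, 0.2543, 0.1155]
orientation: [-0.0, 0.965, 0.262, 0.001]
force: [-1.2, 0.3, 6.5]
width: 0.0544
gripper_force: 30.0
```

Request:
drive_effector(
  ticks="0,0,0.03,0,0.05;0,0,0,0,0.05",
)

```text
t: 23.05
tool_pos: [0.5933, 0.2545, 0.1155]
orientation: [-0.0, 0.965, 0.262, 0.001]
force: [-3.7, -0.9, 11.3]
width: 0.0543
gripper_force: 30.0
```

Cup bottoms exactly at the expected height. Release, rise, and go to the tab.

Request:
drive_effector(
  ticks="0,0,-0.04,0,0.05;0,0,0,0,0.094;0,0,0,0,0.094;0,0,0,0,0.094;0,0,0,0,0.094;0,0,-0.6,0,0.094;0,0,-1,0,0.094;0,0,-1,0,0.094;0,0,-1,0,0.094;0,0,-1,0,0.094;0,0,0,0,0.094",
)

```text
t: 24.42
tool_pos: [0.5941, 0.2544, 0.3506]
orientation: [0.0, 0.965, 0.262, 0.005]
force: [-0.5, -0.3, 0.1]
width: 0.0941
gripper_force: 0.0
```

```bash
python3 -c "
from h import *
im=manip.snapshot('wrist')[:,:,::-1];t=manip.snapshot('scene')[:,:,::-1]
cv2.imwrite('pics/c7.png',np.hstack([crop(im,200,120,240,240,1.66)[:398,:398],crop(t,325,265,80,80,5)[:398]]))
todo(S(-.1237,-.0005,.34),120.3)"
```

```text
t 24.52 pos [0.5921 0.2539 0.3443] yang -59.64 q [ 0.23  0.16  1.43 -0.    1.55  1.27] F [-0.3  0.2 -0.5] w 0.0939
d_tool [-0.1274  0.0004  0.0043] Mz [ 0. -0. -1.]
turn 0.001
```

View pics/c7.png

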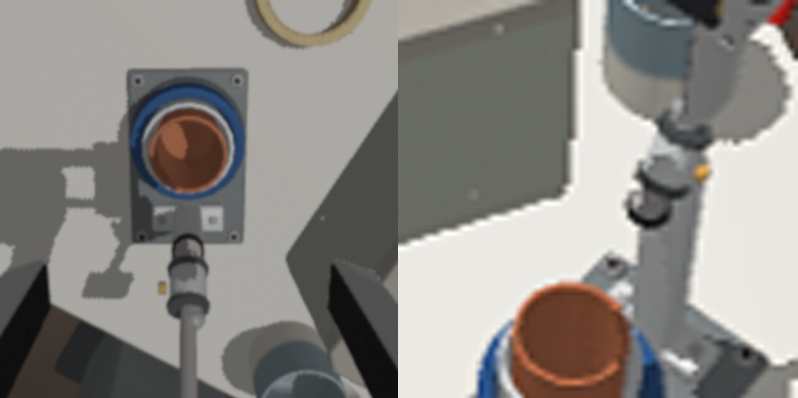

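Both vessels are nested and upright, and the plunger is still out. On to the tab.

Request:
drive_effector(
  ticks="-0.85,0,0,0,0.094;-0.85,0,0,0,0.094;-0.848,0,0,0,0.094;0,0,0,0,0.094;0,0,0.6,0,0.094;0,0,0.6,0,0.094;0,0,0.4,0,0.094;0,0,0,0,0.094",
)

```text
t: 25.52
tool_pos: [0.4815, 0.1896, 0.262]
orientation: [-0.0, 0.965, 0.262, -0.002]
force: [-0.3, -1.1, -0.7]
width: 0.0939
gripper_force: 0.0
```

```bash
python3 -c "
from h import *
todo(S(-.1237,0,.2645),120.3)"
```

```text
t 25.52 pos [0.4815 0.1896 0.262 ] yang -59.64 q [ 0.16 -0.1   1.85  0.    1.4   1.2 ] F [-0.3 -1.1 -0.7] w 0.0939
d_tool [ 0.0006  0.0003 -0.0025] Mz [-0.005 -0.001 -1.   ]
turn 0.0011
```

To row units: 0.0042 m is 0.084, 0.0027 m is 0.054.

Request:
drive_effector(
  ticks="0,0,0,0,0.03;0,0,0,0,0.03;0,0,0,0,0.03;0,0,0,0,0.03;0,0,0,0,0.03;0,0,0,0,0.03;0.054,0,0.084,0,0.03;0.054,0,0.084,0,0.03;0,0,0,0,0.03",
)

```text
t: 26.65
tool_pos: [0.4879, 0.1922, 0.2547]
orientation: [0.0, 0.965, 0.262, 0.001]
force: [10.7, 0.2, -11.0]
width: 0.0439
gripper_force: 30.0
```

```bash
python3 -c "
from h import *
todo(S(-.098,0,.225),120.3)"
```

```text
t 26.65 pos [0.4879 0.1922 0.2547] yang -59.67 q [ 0.16 -0.08  1.85  0.    1.37  1.2 ] F [ 10.7   0.2 -11. ] w 0.0439
d_tool [ 0.0194 -0.0006  0.0297] Mz [ 0.003  0.    -1.   ]
turn 0.0005
```

Catch is freed and the spring is pulling home; follow it in.

Request:
drive_effector(
  ticks="0.08,0,0.128,0,0.03;0.08,0,0.128,0,0.03;0.08,0,0.128,0,0.03;0.07,0,0.112,0,0.03;0.03,0,0.048,0,0.03;0,0,0,0,0.03",
)

```text
t: 27.4
tool_pos: [0.5023, 0.2009, 0.2278]
orientation: [0.0, 0.965, 0.262, 0.001]
force: [5.3, -1.1, -6.0]
width: 0.0438
gripper_force: 30.0
```

```bash
python3 -c "
from h import *
todo(S(-.0983,0,.2235),120.3)"
```

```text
t 27.4 pos [0.5023 0.2009 0.2278] yang -59.66 q [ 0.17 -0.02  1.83 -0.    1.32  1.21] F [ 5.3 -1.1 -6. ] w 0.0438
d_tool [ 0.0023 -0.0004  0.0043] Mz [ 0.001 -0.    -1.   ]
turn 0.0008
```

Request:
drive_effector(
  ticks="0.026,0,0.04,0,0.03;0.026,0,0.04,0,0.03;0,0,0,0,0.03;0,0,0,0,0.094;0,0,0,0,0.094;0,0,0,0,0.094;0,0,0,0,0.094;0,0,0,0,0.094;0,0,-0.8,0,0.094;0,0,-1,0,0.094;0,0,0,0,0.094",
)

```text
t: 28.78
tool_pos: [0.5059, 0.2026, 0.3201]
orientation: [0.0, 0.965, 0.262, 0.005]
force: [-0.5, 1.3, -0.3]
width: 0.094
gripper_force: 0.0
```

Request:
drive_effector(
  ticks="-0.8,0,-0.4,0,0.094;-0.8,0,-0.4,0,0.094;0,0,0,0,0.094",
)

```text
t: 29.15
tool_pos: [0.4342, 0.1613, 0.356]
orientation: [0.0, 0.965, 0.261, 0.002]
force: [0.7, -0.0, 0.3]
width: 0.0936
gripper_force: 0.0
```

```bash
python3 -c "
from h import *
s=manip.snapshot('scene')[:,:,::-1];t=manip.snapshot('top')[:,:,::-1]
w=manip.snapshot('wrist')[:,:,::-1]
cv2.imwrite('pics/c8.png',np.hstack([crop(s,325,265,80,110,5),crop(w,180,60,240,330,5/3)]))
todo(None)"
```

```text
t 29.3 pos [0.4348 0.1619 0.3535] yang -59.65 q [ 0.11 -0.29  1.85  0.    1.58  1.15] F [ 0.8 -0.3  0.9] w 0.0941
```

View pics/c8.png

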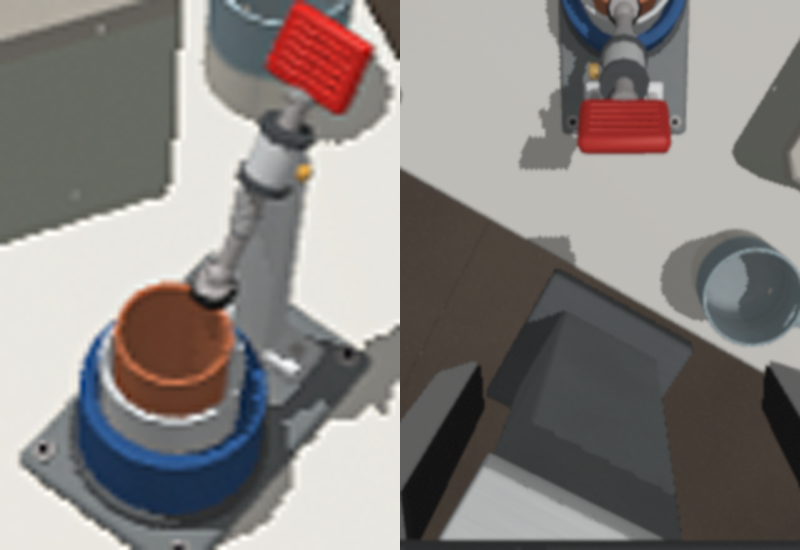

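The foot rests on the cup's rim, both vessels are nested, and the robot is clear. Handing in.

```bash
python3 -c "
from plant import manip
print(manip.close_job())"
```

```text
the job is handed in; nothing more can be done
None
```

The job is handed in at about 29 s: I pulled the plunger out until it held, nested the can and then the cup upright and fully down in the jacket, and pushed the plunger back so its foot rests on the cup's rim; I saw nothing else moved, though I made no bench-wide check.

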